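Peel the cover off a nested parts tray and hold it over the light pad

TASK

On the tray rack, turn the clamp knob a quarter turn clockwise to its stop and slide the freed keeper all the way away from the stack. Then peel the sticky cover off the parts tray by its tab, lifting that corner first while the opposite corner stays seated, and leave the parts tray sitting in the rack and the other things on the bench alone. Finish while holding the cover in the gripper, still and roughly level, centred about a hand's width above the light pad; do not put it down.

Things in the scene. Friction and masses are not known exactly. Their poses are not given: they have to be found in the camera images.
- rack: fixed aluminium tray rack, flat on the bench, yaw varies. Origin: underside, below the centre of the tray stack. Rack axes: the stack (134 x 104 mm) is centred on the origin, the rail (66 mm wide, 16 mm high) with the keeper runs along +y from y = 70 to 209 mm. Base plate 160 (x) x 140 (y) x 18 mm with a rim up to z = 28 mm around the parts tray (clearance about 3 mm)
- parts_tray: loose grey parts tray (0.5 kg, filled with steel bushings) sitting on the rack at z = 18 mm, 134 x 104 mm at its foot flange (6 mm high), body 122 x 92 x 28 mm. Origin: centre of its underside; axes as the rack's. Sprung rubber nubs at x = 0 and 45 mm of both long sides grip the cover's skirt, 1.5 N of drag each: drawn straight up, the cover can bring the tray along
- cover: loose grey formed plastic cover (about 80 g), 134 (x) x 104 (y) x 18 mm: a 4 mm deck with 14 mm deep, 3 mm thick skirts, nested over the parts tray. Origin: centre, at the level of the skirt's lower edge (z = 32 mm over the bench at the start, deck top at z = 50 mm); axes as the rack's. An upright tab stands on its -x -y corner. It is off when its skirt has risen 14 mm.
- cover_tab (a point): centre of the cover's upright tab (a plain grey plate): 24 mm long (x), 8 mm thick (y), rising 26 mm above the deck top; 45 mm to -x and 46 mm to -y from the cover's centre; this point is 13 mm above the deck top and 13 mm below the tab's top (z = 63 mm at the start). Pinch it across y from above. Axes as the cover's
- cover_far (a point): the corner of the cover's deck diagonally opposite the tab (+x +y), on the deck top. To peel, swing the cover about its far (+x) edge, tab side up, some 0.2 to 0.3 rad; it hardly turns within a firm grip, so tilt the gripper along with it, about the cover's y axis
- clamp_knob (a joint): angle of the clamp knob on top of the keeper, 0 to 1.5 rad, grows as it turns clockwise seen from above (about the vertical, 0.05 N m friction). Above about 1.0 rad its lock pin is out of the rail and the keeper is free; 1.5 is its stop. It starts between 0 and 0.25
- clamp_knob_grip (a point): grip point of the clamp knob, on its vertical axis, z = 98 mm; a black bar grip 34 mm long, 14 mm thick, its top 7 mm above and its foot disc (36 mm across) 23 mm below this point. The bar lies along this point's x axis and turns with the knob (along rack x at joint value 0). It travels with the keeper
- keeper (a joint): slide of the keeper carriage (a 64 x 60 mm grey block, top at z = 61 mm, carrying the knob), 0 (home, its arm over the cover) to 0.055 m (fully away) along the rack's +y; about 1.5 N friction once the knob is free; it stays where left and may be drawn by the knob
- keeper_arm_tip (a point): tip of the keeper's steel arm (22 mm wide, 8 mm thick, top at z = 61 mm), which at home overlaps the cover's +y edge by 25 mm, 3 mm above its deck, and keeps it from being lifted
- light_pad: fixed flat square inspection light pad, 160 x 160 x 12 mm, aluminium frame, white top. Origin: centre of its underside
- oil_bottle: bystander: small amber bottle, 44 mm across, 100 mm tall, upright. Origin: centre of its underside
- cup: bystander: open steel cup, 70 mm across, 70 mm tall, upright. Origin: centre of its underside
- driver: bystander: screwdriver with black handle, 170 mm long, lying. Origin: middle of its length, underside
There are look-alikes about, which are no part of the job. Leave any green look-alike of the cover alone. Leave any turquoise look-alike of the parts_tray alone.

How it is judged:
By the outcome, as a careful person would: the job done as asked, in the order asked, and still so for the second after the job is handed in, while the arm keeps its last pose, push and grip.
It also fails if it takes over 64 s, if anything falls off the work surface, if the arm or the gripper's body presses on something with over 40 N, if the wrist force passes 120 N, or if a joint passes its speed limit or range.

ROBOT

A 7-joint arm with a two-finger parallel gripper is mounted at the origin on the work surface. World frame = base frame: x ahead of the robot, y to its left, z up, the work surface at z = 0. Lengths are in m, angles in degrees, forces in N, time in s.
With the tool pointing down it reaches from about 0.425 to 0.875 m from the base axis. Payload 4.7 kg.
Tool frame: the origin (TCP) lies at the very end of the fingers, on their centre line; the grasp point (between the pads) lies 19 mm behind it; z points along the fingers, y is the line along which they close (so a half turn about z gives the same grasp; the last joint's range is limited). The gripper opens to 87 mm and grips with 3 to 60 N. Pads are 19 mm wide; open, the fingers measure 117 mm over their backs; the gripper's body (75 mm by 190 mm) begins 51 mm behind the grasp point.
Start: joints at [74.376, 18.392, -4.016, 83.108, 1.295, 78.541, -3.26], TCP at [0.184, -0.623, 0.223] pointing down, gripper open.
Joint ranges: [-163.93, 163.93], [-17.29, 119.83], [-79.2, 71.16], [3.27, 140.29], [-89.18, 269.18], [5.43, 117.66], [-154.24, 154.24]. Speed limits (degrees/s): [147.25, 147.25, 180, 180, 180, 180, 180].

INTERFACE

Orientations are given as [roll, pitch, yaw] about the fixed x, y, z axes, in that order (R = Rz(yaw) Ry(pitch) Rx(roll)).
In Python, from cell import get_obs, read_camera, sign_off, silhouettes gives the robot as it stands.
- The arm moves only by the tool play_rows, never from a script. Its argument "steps" is a list that holds one entry, the list of rows, each a list of 7 numbers: the shift along the tool's x, y, z in m, then the turn, a rotation vector about the tool's x, y, z in rad, then the finger opening in m, from 0 to 0.087. A call has 1 to 12 rows; each row shifts and turns the commanded pose from where the row before left it, along the tool's axes as they then stand; what a row does not reach is not made up. A row lasts 1/10 s, in which the tool goes at most 50 mm and 8.59 degrees, less where a joint would pass 70% of its speed; a pose out of reach is approached as far as the arm can. A call is refused whole if a number of a shift passes 0.05 or a number of a turn 0.15, either way. A call with a gripper value outside its range is refused whole. The fingers move at their own pace and stop on an object; "force" is the grip in N (left out, the last holds). Time passes only in rows, so rows that do not move let the fingers close. It gives the time, the measured TCP pose, the force, the opening and the grip force at its end, in the units of the state.
- get_obs(): the state, without advancing time (a new reading comes with each control period).
- read_camera(name): name is "scene" or "top" or "wrist"; returns a dict with "frame" (480x640x3 uint8, red, green, blue), "intrinsics" (3x3 intrinsics, pixels), "view" (4x4, takes a point from world to camera coordinates). Camera axes: x right, y up, looking along -z (the intrinsics and any distortion apply to the point x, -y, -z); pixel columns grow to the right and rows downward; lengths in m; the calibration is good to about 2 mm. The wrist camera is an equidistant fisheye: a pixel r from the principal point sees the ray r / f radians off the axis. A picture is of the moment at which its call begins. There is no depth.
- sign_off(): hands the job in; it is judged then, once.
Trained networks look in the newest picture that a camera, given by its name, has taken for a name from the list of things; names that differ only in an ending like _2 or _b are one class to them, and where a whole thing is asked for, a point or a joint stands for the part that bears it (a point fixed in the world has none). Each returns a list of dicts, best first, with "p" (0 to 1); they miss things now and then, are a little off and sometimes report something else, mostly with a low value. They report only what shows in the picture. A call takes as long as a camera call. They do not tell look-alikes from the thing itself.
- silhouettes(camera, name): "pixels" (480x640 bool, what is visible of it) and "extent" ([left, top, right, bottom] in pixels, round what is visible of it).
The state is a dict: "time_s": time; "qpos": joint angles; "joint_velocities": joint speeds; "effort": joint torques, N m; "tool_pos": TCP position; "tool_rot": TCP orientation; "force": force on the tool from outside, world axes, zero at the start; "wrist_torque": the same for the moment, N m; "grip_width": finger opening in m; "grasp_force": force on a finger pad.
Only numpy, scipy, OpenCV 4.12 (cv2) and the standard library are available. Lean on these libraries where they do the work, as an engineer would, in place of code of your own. Each camera call takes 0.05 s, during which the arm holds its last target. There are 200 camera calls.

## Working session

There is one attempt and no reset: what is moved stays moved. The work goes in short steps, Python scripts to look and compute and a tool call to move; the robot and the scene stay as the last step left them, time stands still between calls to the robot, and variables do not carry over. Pictures are saved under pics/ and viewed, at most 14 in all, crops included, and the job is handed in when it is done.

Besides the shell and the picture viewer there is one more tool, called after "Emit:" by a JSON object that holds its "api" and its "payload". play_rows: Moves the arm, as the interface text tells. Its arguments: {"type":"object","properties":{"steps":{"type":"array","items":{"type":"array","items":{"type":"array","items":{"type":"number"}}}},"force":{"type":"number"}},"required":["steps"]}

```bash
mkdir -p pics; ls; python3 - <<'E'
from cell import *
import cv2,numpy as np
o=get_obs();print({k:np.round(v,3) for k,v in o.items()})
ims=[]
for c in("scene","top"):
    r=read_camera(c);cv2.imwrite(f"pics/{c}0.png",r["frame"][:,:,::-1])
    print(c,np.round(r["intrinsics"],1).tolist(),np.round(r["view"],3).tolist(),[k for k in r])
    for n in("rack","parts_tray","cover","clamp_knob","keeper","light_pad","oil_bottle","cup","driver"):
        print(n,[(round(float(d["p"]),2),d["extent"],int(d["pixels"].sum())) for d in silhouettes(c,n)])
E
```

```text
pics
{'time_s': np.float64(0.0), 'qpos': array([74.375, 18.439, -4.014, 83.175,  1.295, 78.541, -3.261]), 'joint_velocities': array([ 0.061, -0.01 , -0.015,  0.016,  0.007,  0.075,  0.065]), 'effort': array([-1.0000e-03, -4.9129e+01, -4.0400e-01, -3.1253e+01, -6.4000e-02,
        4.4000e-02,  0.0000e+00]), 'tool_pos': array([ 0.184, -0.623,  0.221]), 'tool_rot': array([-1.7989e+02,  7.0000e-03,  1.6433e+01]), 'force': array([0.145, 0.315, 0.413]), 'wrist_torque': array([ 0.005, -0.019,  0.026]), 'grasp_force': np.float64(0.0), 'grip_width': np.float64(0.087)}
scene [[463.5, 0.0, 320.0], [0.0, 463.5, 245.9], [0.0, 0.0, 1.0]] [[-0.408, 0.913, 0.006, 0.186], [-0.56, -0.256, 0.788, 0.261], [0.721, 0.318, 0.616, -1.425], [0.0, 0.0, 0.0, 1.0]] ['frame', 'intrinsics', 'view']
rack [(0.56, [274.7, 260.2, 430.5, 328.1], 4384)]
parts_tray [(0.88, [312.3, 343.4, 391.5, 428.7], 4652), (0.51, [296.6, 289.1, 351.0, 312.7], 52)]
cover [(0.76, [302.5, 208.5, 368.7, 253.5], 1784), (0.61, [286.5, 246.8, 360.0, 311.8], 2647)]
clamp_knob [(0.65, [375.0, 264.5, 394.1, 286.5], 334)]
keeper [(0.59, [341.1,
[... 572 characters left out ...]
s', 'view']
rack [(0.75, [220.7, 185.5, 348.6, 254.3], 3821), (0.46, [403.9, 132.1, 434.4, 168.7], 951)]
parts_tray [(0.83, [225.9, 101.8, 294.8, 171.1], 2674)]
cover [(0.98, [290.4, 186.3, 340.4, 249.0], 2897), (0.66, [317.2, 279.7, 373.1, 349.2], 2988)]
clamp_knob [(0.57, [251.0, 210.0, 266.3, 225.9], 244)]
keeper [(0.58, [246.7, 205.8, 302.2, 240.6], 1226)]
light_pad [(0.81, [418.3, 216.9, 516.4, 306.6], 5385), (0.66, [314.5, 128.5, 332.4, 155.7], 383)]
oil_bottle [(0.9, [312.8, 128.5, 331.0, 153.6], 429)]
cup [(0.88, [402.9, 130.2, 438.8, 166.3], 930), (0.21, [293.6, 184.8, 339.6, 252.7], 2838)]
driver [(0.97, [169.3, 293.4, 192.9, 372.3], 594), (0.48, [402.0, 129.2, 435.4, 167.5], 919)]
```

View pics/top0.png

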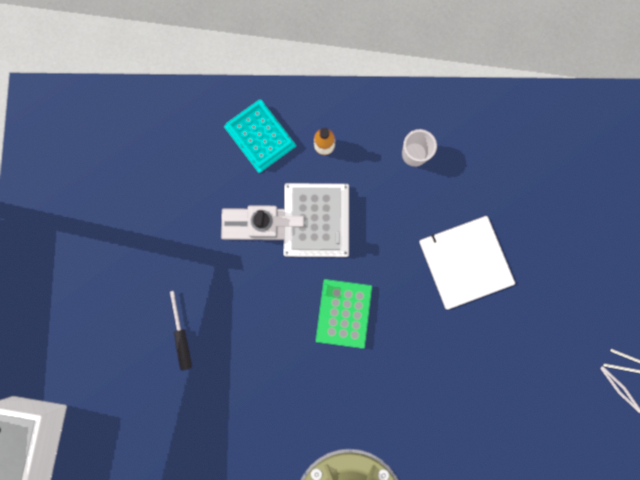

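View pics/scene0.png

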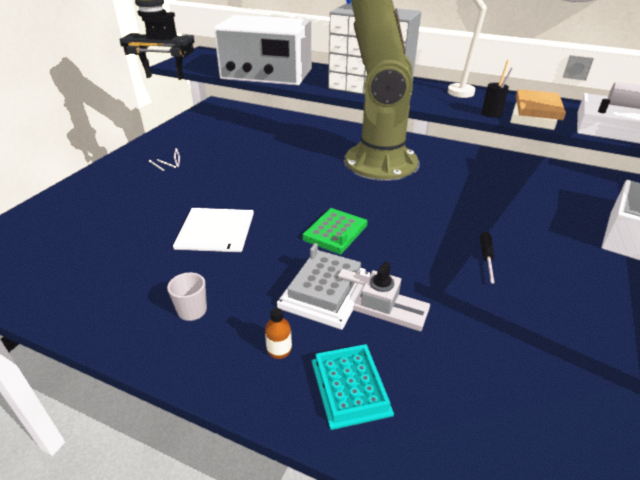

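The top view shows two cover-like things: grey at (316,220), on the white rack with the keeper arm over its edge, and green at (345,313), a look-alike. The grey one fits. The turquoise tray at (260,136) is also a look-alike, and the light pad is at (467,262). I'll confirm this in a crop and measure.

```bash
cat > h.py <<'E'
import numpy as np,cv2
from cell import *
from scipy.spatial.transform import Rotation as Ro
def ray(r,uv,fish=False):
    K=r["intrinsics"];V=r["view"];uv=np.atleast_2d(uv).astype(float)
    a=np.c_[(uv[:,0]-K[0,2])/K[0,0],(uv[:,1]-K[1,2])/K[1,1]]
    if fish:
        t=np.linalg.norm(a,axis=1,keepdims=True);d=np.c_[a/np.maximum(t,1e-9)*np.sin(t),np.cos(t)]
    else: d=np.c_[a,np.ones(len(a))]
    d=d*[1,-1,-1]; R=V[:3,:3]
    return -R.T@V[:3,3],d@R
def toplane(r,uv,z,fish=False):
    c,d=ray(r,uv,fish);return (c+d*((z-c[2])/d[:,2])[:,None])[:,:2]
def proj(r,P,fish=False):
    K=r["intrinsics"];V=r["view"];p=(np.atleast_2d(P)@V[:3,:3].T+V[:3,3])*[1,-1,-1]
    if fish:
        n=np.linalg.norm(p[:,:2],axis=1,keepdims=True);t=np.arctan2(n,p[:,2:]);a=p[:,:2]/np.maximum(n,1e-9)*t
    else:a=p[:,:2]/p[:,2:]
    return a*[K[0,0],K[1,1]]+[K[0,2],K[1,2]]
def rect(pts):
    (c,s,a)=cv2.minAreaRect((pts*1000).astype(np.float32));return np.round(c,1),np.round(s,1),round(a,1)
E
python3 - <<'E'
from h import *
r=read_camera("top");f=r["frame"]
cv2.imwrite("pics/crop.png",cv2.resize(f[178:260,215:355,::-1],None,fx=5.5,fy=5.5,interpolation=cv2.INTER_CUBIC))
for n,z in(("cover",.05),("light_pad",.012),("cup",.07),("oil_bottle",.05)):
    d=silhouettes("top",n)
    for q in d[:2]:
        ys,xs=np.nonzero(q["pixels"]);print(n,round(q["p"],2),rect(toplane(r,np.c_[xs,ys],z)))
for n,uv,z in(("knob",(262,220),.105),("rack c",(316.5,220),.028)):print(n,toplane(r,uv,z))
w=read_camera("wrist");print(w["intrinsics"],np.round(w["view"],3))
# white rack by brightness, z=.028
s=cv2.inRange(f,(185,180,180),(255,255,255));s[:175]=0;s[262:]=0;s[:,:215]=0;s[:,355:]=0
ys,xs=np.nonzero(s);m=xs>280
print("rack base",rect(toplane(r,np.c_[xs,ys][m],.028)))
m=xs<246;print("rail",rect(toplane(r,np.c_[xs,ys][m],.016)))
E
```

```text
cover 0.69 (array([603.7,  77.3]), array([137.3, 104.6]), 1.1)
cover 0.64 (array([404. ,  16.3]), array([104. , 131.8]), 83.4)
light_pad 0.97 (array([ 516.8, -252.6]), array([160.2, 160.5]), 20.7)
cup 0.62 (array([ 755.3, -142.6]), array([67.4, 78.4]), 78.8)
oil_bottle 0.66 (array([774.6,  61.8]), array([58.6, 41.6]), 0.6)
knob [[0.59039236 0.18463626]]
rack c [[0.6032817  0.07526428]]
[[371.64829954   0.         323.18655572]
 [  0.         371.64829954 237.31841215]
 [  0.           0.           1.        ]] [[ 0.283 -0.959 -0.    -0.65 ]
 [ 0.926  0.274 -0.262  0.031]
 [ 0.251  0.074  0.965 -0.391]
 [ 0.     0.     0.     1.   ]]
rack base (array([604.2,  80.9]), array([159.2, 144.6]), 0.3)
rail (array([595.4, 258.7]), array([65.7, 51. ]), 1.7)
```

View pics/crop.png

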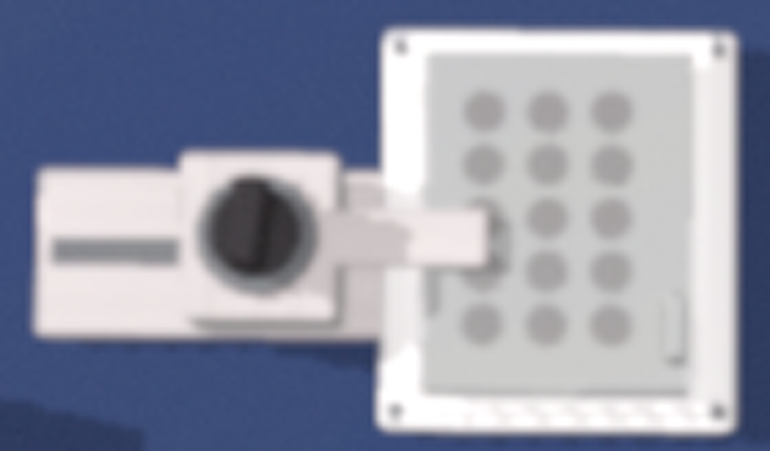

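The crop confirms the grey cover nested on the white rack: the arm overlaps its left edge at crop (490,238), the tab is at lower right (675,330), and the knob is at (255,230). I'll swing over to it for a close wrist view.

Emit:
{"api": "play_rows", "payload": {"steps": [[[0.048,0,0,0,0,-0.075,0.06],[0.048,0,0,0,0,-0.075,0.06],[0.048,0,0,0,0,-0.075,0.06],[0.048,0,0,0,0,-0.075,0.06],[0.048,0,0,0,0,-0.075,0.06],[0.048,0,0,0,0,-0.075,0.06],[0.048,0,0,0,0,-0.075,0.06],[0.048,0,0,0,0,-0.075,0.06],[0.048,0,0,0,0,-0.075,0.06],[0.048,0,0,0,0,-0.075,0.06],[0.048,0,0,0,0,-0.075,0.06],[0.048,0,0,0,0,-0.075,0.06]]]}}

```text
time_s: 2.5
tool_pos: [0.611, -0.2635, 0.2225]
tool_rot: [180.0, 0.0, 68.2]
force: [0.8, -0.6, -0.5]
grip_width: 0.0598
grasp_force: 0.0
```

Emit:
{"api": "play_rows", "payload": {"steps": [[[0.048,0,0,0,0,-0.075,0.06],[0.048,0,0,0,0,-0.075,0.06],[0.048,0,0,0,0,-0.075,0.06],[0.048,0,0,0,0,-0.075,0.06],[0.048,0,0,0,0,-0.075,0.06],[0.048,0,0,0,0,-0.075,0.06],[0.048,0,0,0,0,-0.075,0.06],[0.03,0,0,0,0,-0.075,0.06],[0,0,0,0,0,0,0.06],[0,0,0,0,0,0,0.06]]]}}

```text
time_s: 3.5
tool_pos: [0.6585, 0.0923, 0.2225]
tool_rot: [-180.0, 0.1, 102.4]
force: [-0.3, -2.2, -0.0]
grip_width: 0.0602
grasp_force: 0.0
```

```bash
python3 - <<'E'
from h import *
o=get_obs();print(o["time_s"],o["tool_pos"],o["tool_rot"],o["qpos"])
r=read_camera("wrist");np.savez("w1.npz",**r);cv2.imwrite("pics/w1.png",r["frame"][:,:,::-1])
for n in("cover","clamp_knob","cover_tab","rack"):
    print(n,[(round(float(d["p"]),2),d["extent"]) for d in silhouettes("wrist",n)])
E
```

```text
3.5 [0.658464   0.09232389 0.22249453] [-1.79989076e+02  7.93496885e-02  1.02425256e+02] [ 17.57309147  24.49966395 -38.10199969  79.70389095  15.09838499
  80.90624576  -7.95811776]
cover [(0.61, [49.5, 172.7, 154.3, 273.8]), (0.6, [191.5, 151.0, 347.0, 289.7])]
clamp_knob [(0.68, [248.6, 70.8, 296.2, 116.6])]
cover_tab [(0.76, [192.7, 152.3, 349.1, 288.8]), (0.69, [187.6, 8.3, 360.5, 293.1]), (0.6, [52.6, 173.0, 155.5, 274.1])]
rack [(0.71, [187.9, 9.6, 361.0, 293.8]), (0.22, [407.8, 238.5, 458.8, 305.0])]
```

View pics/w1.png

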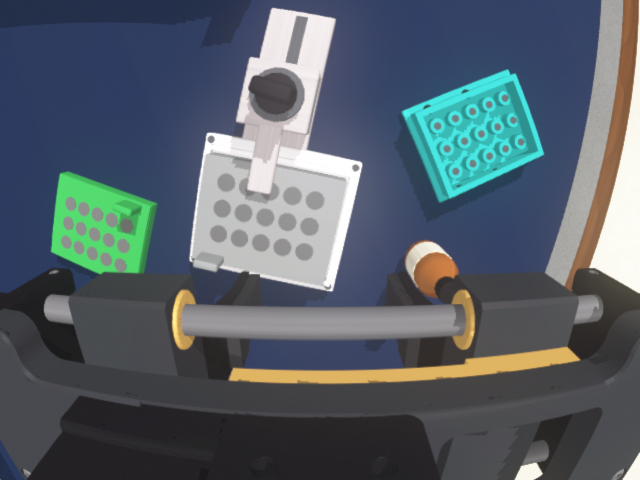

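The wrist view shows the rack with rim corners near (207,133), (361,162), (331,291) and (191,261), and rail end corners at (273,9) and (335,17). The tab is at (207,262) and the knob at (275,93). I'll fit the rack pose and enlarge the knob.

```bash
python3 - <<'E'
from h import *
from scipy.optimize import least_squares
r=dict(np.load("w1.npz"));f=r["frame"]
g=cv2.cvtColor(f,cv2.COLOR_RGB2GRAY)
uv=np.array([(207,133),(361,162),(331,291),(191,261),(273,9),(335,17)],np.float32)
s=cv2.cornerSubPix(g,uv.reshape(-1,1,2).copy(),(4,4),(-1,-1),(3,50,.01)).reshape(-1,2)
print(np.round(s,1).tolist())
P=np.array([(-80,70,28),(80,70,28),(80,-70,28),(-80,-70,28),(-33,209,16),(33,209,16)])/1e3
def W(p,Q):
    c,sn=np.cos(p[2]),np.sin(p[2]);return np.c_[Q[:,:2]@np.array([[c,sn],[-sn,c]])+p[:2],Q[:,2]]
t=least_squares(lambda p:(proj(r,W(p,P),True)-s).ravel(),[.6,.077,.03],loss="soft_l1")
p=t.x;print("rack",p[:2],np.degrees(p[2]));print(np.round(t.fun.reshape(-1,2),1).tolist())
np.save("rack.npy",p)
for n,q in(("tab",(-45,-46,63)),("tabtop",(-45,-46,76)),("far",(67,52,50))):
    w=W(p,np.array([q])/1e3);print(n,w,proj(r,w,True))
# knob: the centre from the mask in top & wrist; disc rim z=.075
print("knob bar ray at z=.105:",toplane(r,[(273,92)],.105,True), "rackx", W(p,np.array([(0,130,105)])/1e3))
x0,y0=235,55
c=cv2.resize(f[y0:y0+75,x0:x0+80,::-1],None,fx=7,fy=7,interpolation=cv2.INTER_CUBIC)
c=cv2.convertScaleAbs(c,alpha=2.2)
cv2.imwrite("pics/knob.png",c)
E
```

```text
[[206.8000030517578, 133.0], [361.5, 162.60000610351562], [331.3999938964844, 290.70001220703125], [190.1999969482422, 261.0], [271.5, 7.400000095367432], [335.20001220703125, 18.600000381469727]]
rack [0.6064551  0.07815119] 2.2383413951802473
[[-7.3, 0.3], [-0.9, -3.5], [2.4, 2.1], [-4.0, 5.0], [0.9, 0.0], [2.4, -1.9]]
tab [[0.56328604 0.03042875 0.063     ]] [[209.32487978 261.70179263]]
tabtop [[0.56328604 0.03042875 0.076     ]] [[205.31054363 266.30077929]]
far [[0.67137304 0.1327283  0.05      ]] [[345.23683793 177.26158564]]
knob bar ray at z=.105: [[0.60018959 0.18957637]] rackx [[0.60137776 0.208052   0.105     ]]
```

View pics/knob.png

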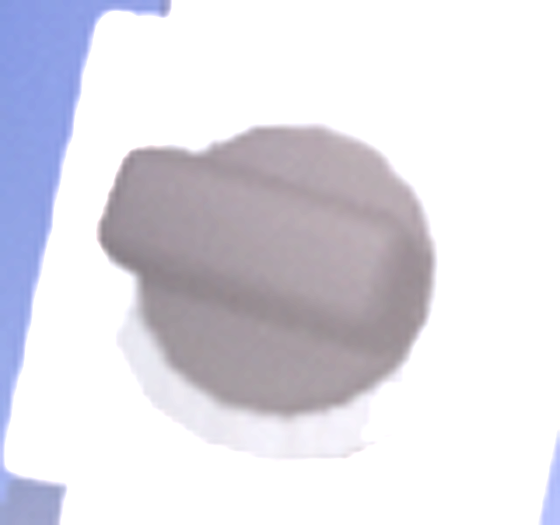

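The bar leans about 6.5° clockwise of the rack's x axis, so the joint is at about 0.11 rad. The fit residuals are high, so I'll cross-check jointly with the top camera.

```bash
cat >> h.py <<'E'
def W(p,Q):
    Q=np.atleast_2d(Q)/1e3
    c,sn=np.cos(p[2]),np.sin(p[2]);return np.c_[Q[:,:2]@np.array([[c,sn],[-sn,c]])+p[:2],Q[:,2]]
E
python3 - <<'E'
from h import *
from scipy.optimize import least_squares
w=dict(np.load("w1.npz"));t=read_camera("top");sc=read_camera("scene");np.savez("t1.npz",**t)
P=np.array([(-80,70,28),(80,70,28),(80,-70,28),(-80,-70,28),(-33,209,16),(33,209,16)])
uw=np.array([(206.8,133),(361.5,162.6),(331.4,290.7),(190.2,261),(271.5,7.4),(335.2,18.6)])
ut=np.array([(283.7,256.2),(284.6,183.5),(349,183.8),(348.3,256.5),(221.4,238.9),(221.7,208.9)])
a=least_squares(lambda p:(proj(t,W(p,P))-ut).ravel(),[.6,.077,.03])
print("top",a.x[:2],np.degrees(a.x[2]));print(np.round(a.fun.reshape(-1,2),1).tolist())
def mod(q):
    r=dict(w);V=w["view"].copy();R=Ro.from_rotvec(q[3:6]).as_matrix();V[:3]=R@V[:3];V[:3,3]+=q[6:9];r["view"]=V;return r
b=least_squares(lambda q:np.r_[(proj(mod(q),W(q,P),True)-uw).ravel(),q[3:6]*300,q[6:9]*300],np.r_[a.x,np.zeros(6)])
print("wrist",b.x[:2],np.degrees(b.x[2]),np.round(b.x[3:],4));print(np.round(b.fun[:12].reshape(-1,2),1).tolist())
for p,r,n,u in((a.x,t,0,(215+258/5.5,178+228/5.5)),(b.x,mod(b.x),1,(271.4,88.6))):
    print("knob",toplane(r,[u],.105,n)); print("x0 line",W(p,[(0,115,105),(0,125,105)]))
print(proj(w,W(a.x,P),True).round(1).tolist())
E
```

```text
top [0.60267247 0.07572217] 1.5673654839638875
[[0.8, 1.1], [-0.6, 1.4], [-1.5, 0.1], [0.8, -0.2], [0.2, -1.4], [0.2, -1.0]]
wrist [0.60578523 0.07686277] 2.0908895945800547 [ 0.0029 -0.0025 -0.0007  0.      0.0021 -0.0077]
[[-4.4, 0.2], [-1.5, -3.6], [2.0, -0.9], [-1.4, 2.2], [2.5, 2.5], [2.7, 0.5]]
knob [[0.59151181 0.18485048]]
x0 line [[0.59952696 0.19067915 0.105     ]
 [0.59925344 0.20067541 0.105     ]]
knob [[0.59659053 0.19176678]]
x0 line [[0.60158948 0.1917862  0.105     ]
 [0.60122463 0.20177955 0.105     ]]
[[196.5, 134.3], [356.9, 161.8], [328.8, 294.9], [182.2, 266.3], [270.7, 9.0], [335.8, 18.8]]
```

```bash
python3 - <<'E'
from h import *
from scipy.optimize import least_squares
w=dict(np.load("w1.npz"));t=dict(np.load("t1.npz"))
uw=np.array([(206.8,133),(361.5,162.6),(331.4,290.7),(190.2,261),(271.5,7.4),(335.2,18.6)])
ut=np.array([(283.7,256.2),(284.6,183.5),(349,183.8),(348.3,256.5),(221.4,238.9),(221.7,208.9)])
for z,zl in((28,0),(18,18),(18,0)):
  P=np.array([(-80,70,z),(80,70,z),(80,-70,z),(-80,-70,z),(-33,209,16),(33,209,16)])
  Q=P.copy();Q[[0,3],2]=zl;Q[4,2]=0 if zl==0 else 16
  for nm,r,u,X,fi in(("top",t,ut,Q,0),("wrist",w,uw,P,1)):
    a=least_squares(lambda p:(proj(r,W(p,X),fi)-u).ravel(),[.6,.077,.03])
    k=toplane(r,[(271.4,88.6) if fi else (261.9,219.5)],.105,fi)[0]-a.x[:2]
    c,s=np.cos(a.x[2]),np.sin(a.x[2])
    print(z,zl,nm,a.x[:2].round(4),np.degrees(a.x[2]).round(2),np.abs(a.fun).max().round(1),np.round(a.fun,1).tolist(),"knob rack",np.round([c*k[0]+s*k[1],-s*k[0]+c*k[1]],4))
E
```

```text
28 0 top [0.6036 0.0764] 1.5 1.8 [1.5, 1.7, -0.8, 0.9, -1.8, -0.3, -0.1, 0.4, 1.4, -1.1, -0.1, -1.5] knob rack [-0.0094  0.1087]
28 0 wrist [0.6072 0.0785] 2.1 6.3 [-6.3, -0.1, 0.1, -3.4, 2.9, 2.1, -3.4, 4.7, 2.2, -0.1, 3.7, -1.9] knob rack [-0.0046  0.1137]
18 18 top [0.6039 0.0759] 1.79 2.0 [1.3, 1.0, -0.4, 2.0, -1.9, 0.4, 0.7, -0.6, 0.2, -1.6, 0.1, -1.2] knob rack [-0.0091  0.1093]
18 18 wrist [0.6065 0.0771] 1.96 3.9 [-3.9, 1.0, -1.8, -2.6, 1.6, -0.5, -1.2, 2.4, 1.7, 0.9, 3.3, -0.7] knob rack [-0.0041  0.115 ]
18 0 top [0.6046 0.0765] 1.68 2.1 [1.5, 1.3, -0.6, 1.6, -2.1, 0.1, -0.0, -0.1, 1.4, -1.2, -0.2, -1.6] knob rack [-0.01    0.1087]
18 0 wrist [0.6065 0.0771] 1.96 3.9 [-3.9, 1.0, -1.8, -2.6, 1.6, -0.5, -1.2, 2.4, 1.7, 0.9, 3.3, -0.7] knob rack [-0.0041  0.115 ]
```

Emit:
{"api": "play_rows", "payload": {"steps": [[[0.0365,-0.0133,0,0,0,0,0.06],[0.0365,-0.0133,0,0,0,0,0.06],[0.0365,-0.0133,0,0,0,0,0.06],[0,0,0.01,0,0,-0.1417,0.06],[0,0,0.01,0,0,-0.1417,0.06],[0,0,0.01,0,0,-0.1417,0.06],[0,0,0.01,0,0,-0.1417,0.06],[0,0,0.01,0,0,-0.1417,0.06],[0,0,0.01,0,0,-0.1417,0.06],[0,0,0,0,0,-0.1417,0.06],[0,0,0,0,0,-0.1417,0.06],[0,0,0,0,0,-0.1417,0.06]]]}}

```text
time_s: 5.05
tool_pos: [0.5962, 0.1905, 0.1624]
tool_rot: [-180.0, 0.0, 175.7]
force: [0.1, 0.5, -1.0]
grip_width: 0.0599
grasp_force: 0.0
```

Emit:
{"api": "play_rows", "payload": {"steps": [[[0,0,0,0,0,0,0.06],[0,0,0,0,0,0,0.06]]]}}

```text
time_s: 5.25
tool_pos: [0.5961, 0.1907, 0.1625]
tool_rot: [180.0, -0.0, 175.2]
force: [-0.2, 0.3, -0.3]
grip_width: 0.0604
grasp_force: 0.0
```

```bash
python3 - <<'E'
from h import *
o=get_obs();print(o["time_s"],o["tool_pos"].round(4),o["tool_rot"].round(2),o["qpos"].round(1))
r=read_camera("wrist");np.savez("w2.npz",**r)
R=Ro.from_euler("xyz",o["tool_rot"],degrees=True).as_matrix()
T=lambda q:o["tool_pos"]+R@np.array(q)
f=r["frame"][:,:,::-1].copy()
for q in((0,0,0),(0,.03,0),(0,-.03,0),(0.03,0,0)):print(q,proj(r,T(q),True).round(1))
# point below the TCP at z=.105
p=o["tool_pos"].copy();p[2]=.105;print("below",p,proj(r,p,True))
cv2.imwrite("pics/w2.png",f)
E
```

```text
5.25 [0.5961 0.1907 0.1625] [ 1.8000e+02 -1.0000e-02  1.7521e+02] [ 20.5  26.1 -53.   89.9  21.4  74.8  49.9]
(0, 0, 0) [[322.2 290.3]]
(0, 0.03, 0) [[384.8 289.9]]
(0, -0.03, 0) [[259.6 289.8]]
(0.03, 0, 0) [[322.2 228.9]]
below [0.59614377 0.19068044 0.105     ] [[322.39202916 253.60250086]]
```

View pics/w2.png

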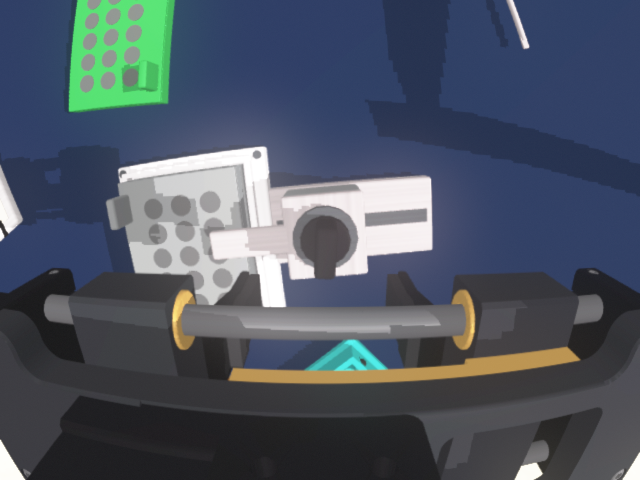

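```bash
python3 - <<'E'
from h import *
f=np.load("w2.npz")["frame"]
c=cv2.resize(f[195:290,270:385,::-1],None,fx=6,fy=6,interpolation=cv2.INTER_CUBIC)
c=np.clip(255*(c/255.)**.45*1.1,0,255).astype(np.uint8);cv2.imwrite("pics/k2.png",c)
E
```

```text
(no output)
```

View pics/k2.png

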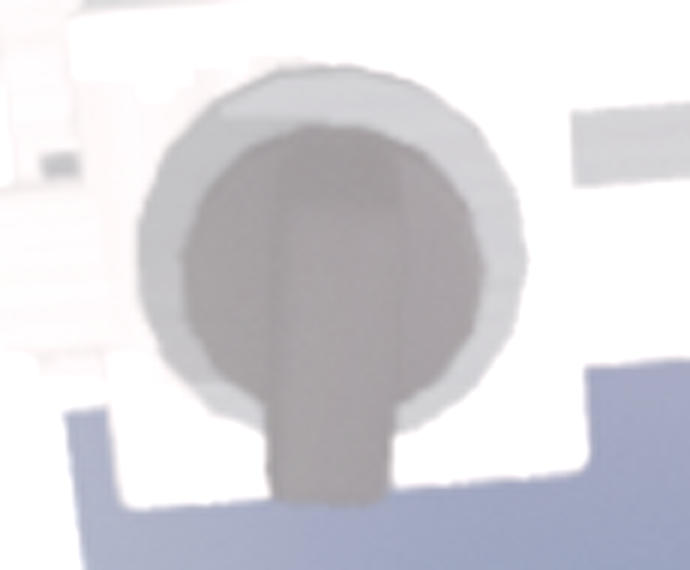

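The bar centre is at crop (336,352), i.e. pixel (326,254), against a predicted (322,254) below the TCP. So I shift +2 mm along tool y; the bar is already aligned with tool x.

Emit:
{"api": "play_rows", "payload": {"steps": [[[0.001,0.002,0.02,0,0,0,0.06],[0,0,0.02,0,0,0,0.06],[0,0,0.02,0,0,0,0.06],[0,0,0.0145,0,0,0,0.05],[0,0,0,0,0,0,0.0],[0,0,0,0,0,0,0.0],[0,0,0,0,0,0,0.0],[0,0,0,0,0,0,0.0],[0,0,0,0,0,0,0.0],[0,0,0,0,0,0,0.0],[0,0,0,0,0,0,0.0],[0,0,0,0,0,0,0.0]]], "force": 25}}

```text
time_s: 6.5
tool_pos: [0.5955, 0.193, 0.0886]
tool_rot: [-180.0, 0.0, 175.4]
force: [-0.1, -1.1, 4.0]
grip_width: 0.0139
grasp_force: 24.7
```

Gripped at 13.9 mm, which matches the 14 mm bar. Now the turn.

Emit:
{"api": "play_rows", "payload": {"steps": [[[0,0,0,0,0,0.139,0.0],[0,0,0,0,0,0.139,0.0],[0,0,0,0,0,0.139,0.0],[0,0,0,0,0,0.139,0.0],[0,0,0,0,0,0.139,0.0],[0,0,0,0,0,0.139,0.0],[0,0,0,0,0,0.139,0.0],[0,0,0,0,0,0.139,0.0],[0,0,0,0,0,0.12,0.0],[0,0,0,0,0,0.1,0.0],[0,0,0,0,0,0,0.0],[0,0,0,0,0,0,0.0]]]}}

```text
time_s: 7.7
tool_pos: [0.5957, 0.1933, 0.0886]
tool_rot: [179.9, 0.0, 99.3]
force: [0.6, -0.9, 4.3]
grip_width: 0.0137
grasp_force: 24.8
```

```bash
python3 - <<'E'
from h import *
o=get_obs();print(o["tool_pos"].round(4),o["tool_rot"].round(2),o["qpos"].round(1),o["force"].round(2),o["wrist_torque"].round(3),o["grip_width"])
E
```

```text
[0.5957 0.1933 0.0886] [1.7992e+02 1.0000e-02 9.9260e+01] [  8.5  25.2 -36.5  94.6  16.2  65.4 -22.8] [ 0.63 -0.89  4.26] [-0.13  -0.25  -0.042] 0.013715745949337499
```

Emit:
{"api": "play_rows", "payload": {"steps": [[[0,0,0,0,0,0.04,0.0],[0,0,0,0,0,0.04,0.0],[0,0,0,0,0,0,0.0],[0,0,0,0,0,0,0.0]]]}}

```text
time_s: 8.1
tool_pos: [0.5957, 0.1934, 0.0885]
tool_rot: [179.9, -0.0, 94.7]
force: [1.1, -1.8, 5.3]
grip_width: 0.0139
grasp_force: 24.9
```

```bash
python3 - <<'E'
from h import *
o=get_obs();print(o["tool_pos"].round(4),o["tool_rot"].round(2),o["force"].round(2),o["wrist_torque"].round(3),o["grip_width"])
E
```

```text
[0.5957 0.1934 0.0885] [ 1.7992e+02 -2.0000e-02  9.4660e+01] [ 1.06 -1.78  5.26] [-0.095 -0.4    0.124] 0.013891733118342223
```

Emit:
{"api": "play_rows", "payload": {"steps": [[[0,0,0,0,0,0.04,0.0],[0,0,0,0,0,0,0.0],[0,0,0,0,0,0,0.0]]]}}

```text
time_s: 8.4
tool_pos: [0.5957, 0.1936, 0.0885]
tool_rot: [179.9, -0.0, 92.4]
force: [1.7, 0.1, 5.3]
grip_width: 0.014
grasp_force: 25.4
```

```bash
python3 - <<'E'
from h import *
o=get_obs();print(o["tool_pos"].round(4),o["tool_rot"].round(2),o["force"].round(2),o["wrist_torque"].round(3),o["grip_width"])
E
```

```text
[0.5957 0.1936 0.0885] [ 1.7991e+02 -1.0000e-02  9.2440e+01] [1.74 0.11 5.25] [-0.062 -0.5    0.609] 0.013957217085281656
```

The torque rose to 0.6 N m, so the knob is at its stop. Now I slide the keeper.

Emit:
{"api": "play_rows", "payload": {"steps": [[[0.006,0,0,0,0,0,0.0],[0.008,0,0,0,0,0,0.0],[0.008,0,0,0,0,0,0.0],[0.008,0,0,0,0,0,0.0],[0.008,0,0,0,0,0,0.0],[0.008,0,0,0,0,0,0.0],[0.006,0,0,0,0,0,0.0],[0.004,0,0,0,0,0,0.0],[0,0,0,0,0,0,0.0],[0,0,0,0,0,0,0.0]]]}}

```text
time_s: 9.4
tool_pos: [0.5953, 0.2477, 0.0886]
tool_rot: [179.8, 0.1, 92.2]
force: [7.2, -3.1, 4.8]
grip_width: 0.0141
grasp_force: 25.4
```

Emit:
{"api": "play_rows", "payload": {"steps": [[[0.002,0.0,0,0,0,0,0.0],[0.002,0,0,0,0,0,0.0],[0,0,0,0,0,0,0.0],[0,0,0,0,0,0,0.0]]]}}

```text
time_s: 9.8
tool_pos: [0.5953, 0.248, 0.0885]
tool_rot: [179.9, 0.4, 92.1]
force: [4.0, -8.0, 7.5]
grip_width: 0.0137
grasp_force: 25.3
```

The keeper is at its end stop. I release the knob, rise, and go above the tab with yaw near 2°.

Emit:
{"api": "play_rows", "payload": {"steps": [[[-0.002,0,0,0,0,0,0.0],[0,0,0,0,0,0,0.05],[0,0,0,0,0,0,0.05],[0,0,0,0,0,0,0.05],[0,0,0,0,0,0,0.05],[0,0,-0.035,0,0,0,0.05],[0,0,-0.04,0,0,0,0.05],[-0.0433,-0.008,0,0,0,0,0.05],[-0.0433,-0.008,0,0,0,0,0.05],[-0.0433,-0.008,0,0,0,0,0.05],[-0.0433,-0.008,0,0,0,0,0.05],[-0.0433,-0.008,0,0,0,0,0.05]]]}}

```text
time_s: 11.0
tool_pos: [0.5603, 0.0324, 0.1626]
tool_rot: [-179.9, -0.0, 92.3]
force: [0.4, -0.5, 0.0]
grip_width: 0.0502
grasp_force: 0.0
```

Emit:
{"api": "play_rows", "payload": {"steps": [[[0,0,0,0,0,0.1427,0.05],[0,0,0,0,0,0.1427,0.05],[0,0,0,0,0,0.1427,0.05],[0,0,0,0,0,0.1427,0.05],[0,0,0,0,0,0.1427,0.05],[0,0,0,0,0,0.1427,0.05],[0,0,0,0,0,0.1427,0.05],[0,0,0,0,0,0.1427,0.05],[0,0,0,0,0,0.1427,0.05],[0,0,0,0,0,0.1427,0.05],[0,0,0,0,0,0.1427,0.05],[0,0,0,0,0,0,0.05]]]}}

```text
time_s: 12.2
tool_pos: [0.5608, 0.034, 0.1625]
tool_rot: [-180.0, 0.1, 2.3]
force: [-0.3, -0.7, 0.4]
grip_width: 0.0496
grasp_force: 0.0
```

Emit:
{"api": "play_rows", "payload": {"steps": [[[0,0,0,0,0,0,0.05],[0,0,0,0,0,0,0.05]]]}}

```text
time_s: 12.4
tool_pos: [0.5612, 0.0336, 0.1628]
tool_rot: [-180.0, 0.0, 2.5]
force: [0.3, 0.4, 0.3]
grip_width: 0.0501
grasp_force: 0.0
```

```bash
python3 - <<'E'
from h import *
o=get_obs();print(o["time_s"],o["tool_pos"].round(4),o["tool_rot"].round(2),o["qpos"].round(1))
r=read_camera("wrist");np.savez("w3.npz",**r)
for z in(.1626,.076,.063):
    p=o["tool_pos"].copy();p[2]=z;print("below",p,proj(r,p,True))
t=read_camera("top")["frame"][175:265,210:360,::-1]
f=r["frame"][:,:,::-1]
a=cv2.resize(f[60:320,60:600],(780,375));cv2.imwrite("pics/w3.png",np.vstack([a,np.pad(cv2.resize(t,(370,222)),((0,0),(0,410),(0,0)))]))
E
```

```text
12.4 [0.5612 0.0336 0.1628] [-1.7999e+02  3.0000e-02  2.4700e+00] [ 15.3  11.4 -24.   99.7   4.9  70.  -97.5]
below [0.56115027 0.03358598 0.1626    ] [[323.71565408 295.33438945]]
below [0.56115027 0.03358598 0.076     ] [[323.59961297 244.46058234]]
below [0.56115027 0.03358598 0.063     ] [[323.58797329 239.47463298]]
```

View pics/w3.png

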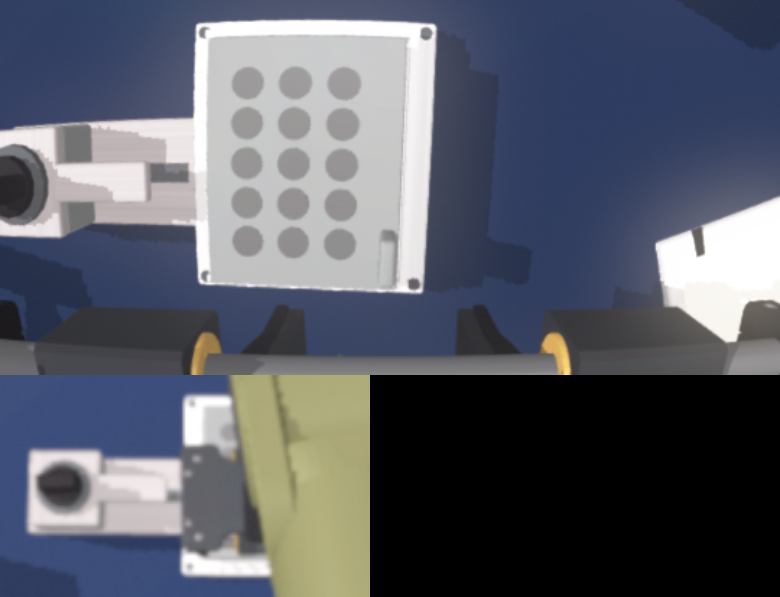

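The keeper is fully retracted. The tab's top face is centred at crop (388,265), pixel (329,243), against a predicted (324,244), so I shift +3.4 mm along tool y. This matches the rack fit of y=0.030.

Emit:
{"api": "play_rows", "payload": {"steps": [[[0,0.0034,0.03,0,0,0.017,0.04],[0,0,0.03,0,0,0,0.04],[0,0,0.03,0,0,0,0.04],[0,0,0.012,0,0,0,0.04],[0,0,0.007,0,0,0,0.04],[0,0,0,0,0,0,0.04],[0,0,0,0,0,0,0.0],[0,0,0,0,0,0,0.0],[0,0,0,0,0,0,0.0],[0,0,0,0,0,0,0.0],[0,0,0,0,0,0,0.0],[0,0,0,0,0,0,0.0]]], "force": 55}}

```text
time_s: 13.7
tool_pos: [0.5618, 0.0297, 0.0544]
tool_rot: [180.0, -0.0, 1.3]
force: [-1.7, -0.1, 1.1]
grip_width: 0.0078
grasp_force: 55.0
```

```bash
python3 - <<'E'
from h import *
o=get_obs();print(o["time_s"],o["tool_pos"].round(4),o["tool_rot"].round(2),o["qpos"].round(1),o["force"].round(2),o["wrist_torque"].round(3),o["grip_width"],o["grasp_force"])
p=o["tool_pos"];R=Ro.from_euler("xyz",o["tool_rot"],degrees=True)
# pivot at cover far edge bottom: rack x +67 from centre => 112 mm from tab along x, z=.034 ; show per-row tool shift for dth
piv=p+Ro.from_euler("z",1.5,degrees=True).apply([.112,0,.033-p[2]])
ax=Ro.from_euler("z",1.5,degrees=True).apply([0,1,0])
d=0.025
for i in range(12):
    q=Ro.from_rotvec(ax*d); n=piv+q.apply(p-piv); print(i,R.inv().apply(n-p).round(4),R.inv().apply(ax*d).round(4),n.round(4)); p=n;R=q*R
E
```

```text
13.7 [0.5618 0.0297 0.0544] [ 1.7998e+02 -3.0000e-02  1.3400e+00] [  14.3   17.7  -23.1  105.8    8.1   58.1 -100.7] [-1.66 -0.08  1.11] [0.047 0.063 0.065] 0.007772026384622975 54.99731204705313
0 [ 0.0006 -0.     -0.0028] [-0.0001 -0.025  -0.    ] [0.5623 0.0297 0.0572]
1 [ 0.0006 -0.     -0.0028] [-0.0001 -0.025  -0.    ] [0.563  0.0298 0.06  ]
2 [ 0.0006 -0.     -0.0028] [-0.0001 -0.025  -0.    ] [0.5637 0.0298 0.0627]
3 [ 0.0006 -0.     -0.0028] [-0.0001 -0.025  -0.    ] [0.5645 0.0298 0.0655]
4 [ 0.0006 -0.     -0.0028] [-0.0001 -0.025  -0.    ] [0.5653 0.0298 0.0682]
5 [ 0.0006 -0.     -0.0028] [-0.0001 -0.025  -0.    ] [0.5662 0.0298 0.0709]
6 [ 0.0006 -0.     -0.0028] [-0.0001 -0.025  -0.    ] [0.5672 0.0299 0.0736]
7 [ 0.0006 -0.     -0.0028] [-0.0001 -0.025  -0.    ] [0.5682 0.0299 0.0762]
8 [ 0.0006 -0.     -0.0028] [-0.0001 -0.025  -0.    ] [0.5694 0.0299 0.0788]
9 [ 0.0006 -0.     -0.0028] [-0.0001 -0.025  -0.    ] [0.5705 0.0299 0.0814]
10 [ 0.0006 -0.     -0.0028] [-0.0001 -0.025  -0.    ] [0.5718 0.03   0.084 ]
11 [ 0.0006 -0.     -0.0028] [-0.0001 -0.025  -0.    ] [0.5731 0.03   0.0865]
```

Emit:
{"api": "play_rows", "payload": {"steps": [[[0.0006,0,-0.0028,0,-0.025,0,0.0],[0.0006,0,-0.0028,0,-0.025,0,0.0],[0.0006,0,-0.0028,0,-0.025,0,0.0],[0.0006,0,-0.0028,0,-0.025,0,0.0],[0.0006,0,-0.0028,0,-0.025,0,0.0],[0.0006,0,-0.0028,0,-0.025,0,0.0],[0,0,0,0,0,0,0.0],[0,0,0,0,0,0,0.0]]]}}

```text
time_s: 14.5
tool_pos: [0.5661, 0.0297, 0.0704]
tool_rot: [180.0, 8.6, 1.3]
force: [-0.1, -1.0, 0.7]
grip_width: 0.0073
grasp_force: 55.0
```

```bash
python3 - <<'E'
from h import *
o=get_obs();print(o["qpos"].round(1),o["wrist_torque"].round(3))
f=read_camera("scene")["frame"][200:350,240:450,::-1];w=read_camera("wrist")["frame"][60:320,60:600,::-1]
cv2.imwrite("pics/p1.png",np.hstack([cv2.resize(f,(420,300)),cv2.resize(w,(380,300))]))
E
```

```text
[  12.9   23.5  -22.5   96.6    8.2   70.3 -100.6] [-0.148  0.1    0.112]
```

View pics/p1.png

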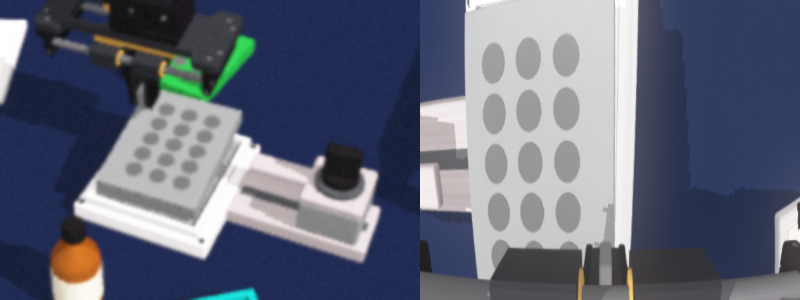

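The cover is tilting, tab side up, with the far edge still seated. I continue to 0.3 rad.

Emit:
{"api": "play_rows", "payload": {"steps": [[[0.0006,0,-0.0028,0,-0.025,0,0.0],[0.0006,0,-0.0028,0,-0.025,0,0.0],[0.0006,0,-0.0028,0,-0.025,0,0.0],[0.0006,0,-0.0028,0,-0.025,0,0.0],[0.0006,0,-0.0028,0,-0.025,0,0.0],[0.0006,0,-0.0028,0,-0.025,0,0.0],[0,0,0,0,0,0,0.0],[0,0,0,0,0,0,0.0]]]}}

```text
time_s: 15.4
tool_pos: [0.5732, 0.03, 0.0855]
tool_rot: [180.0, 17.2, 1.3]
force: [0.5, 0.4, -3.5]
grip_width: 0.0075
grasp_force: 55.0
```

```bash
python3 - <<'E'
from h import *
o=get_obs();print(o["tool_pos"],o["qpos"].round(1),o["wrist_torque"].round(3))
R=Ro.from_euler("xyz",o["tool_rot"],degrees=True);print("up 10mm in tool:",R.inv().apply([0,0,.01]).round(4))
f=read_camera("scene")["frame"][190:350,240:450,::-1]
cv2.imwrite("pics/p2.png",cv2.resize(f,(787,600),interpolation=cv2.INTER_CUBIC))
E
```

```text
[0.57316726 0.02999856 0.08550697] [  11.2   30.   -21.7   87.1    8.4   82.1 -100.6] [-0.281 -0.577  0.048]
up 10mm in tool: [-0.0029  0.     -0.0096]
```

View pics/p2.png

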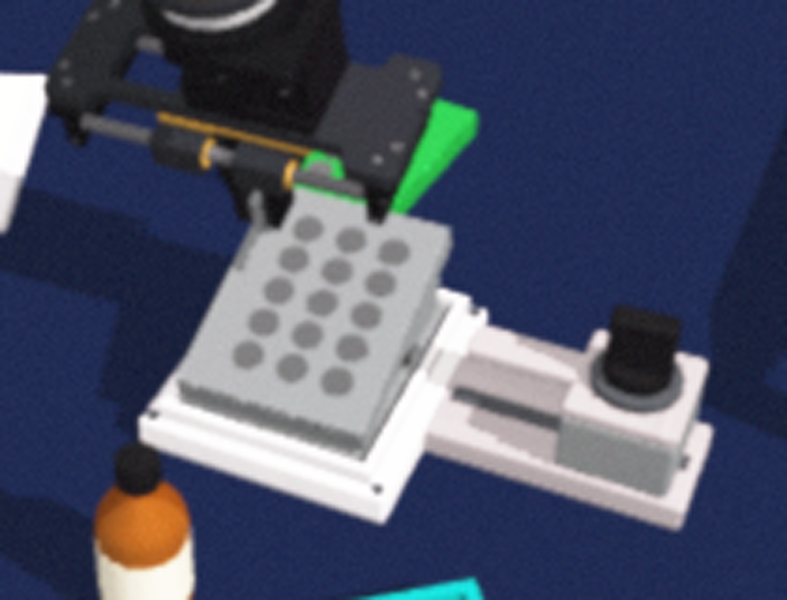

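The peel is clean: the tray stays in the rack and the far edge is down. Now I lift slowly at the same tilt.

Emit:
{"api": "play_rows", "payload": {"steps": [[[-0.0009,0,-0.0029,0,0,0,0.0],[-0.0009,0,-0.0029,0,0,0,0.0],[-0.0009,0,-0.0029,0,0,0,0.0],[-0.0009,0,-0.0029,0,0,0,0.0],[-0.0009,0,-0.0029,0,0,0,0.0],[-0.0009,0,-0.0029,0,0,0,0.0],[-0.0015,0,-0.0048,0,0,0,0.0],[-0.0029,0,-0.0096,0,0,0,0.0],[-0.0029,0,-0.0096,0,0,0,0.0],[-0.0044,0,-0.0144,0,0,0,0.0],[-0.0044,0,-0.0144,0,0,0,0.0],[-0.0058,0,-0.0192,0,0,0,0.0]]]}}

```text
time_s: 16.65
tool_pos: [0.5734, 0.0301, 0.1809]
tool_rot: [180.0, 17.2, 1.3]
force: [-0.1, -0.5, -1.0]
grip_width: 0.0077
grasp_force: 55.0
```

```bash
python3 - <<'E'
from h import *
o=get_obs();print(o["tool_pos"],o["tool_rot"].round(2),o["qpos"].round(1),o["force"].round(1),o["wrist_torque"].round(3))
f=read_camera("scene")["frame"][150:350,200:450,::-1]
cv2.imwrite("pics/p3.png",cv2.resize(f,(750,600),interpolation=cv2.INTER_CUBIC))
E
```

```text
[0.57339105 0.03014177 0.18093594] [179.99  17.2    1.34] [ 11.4  25.7 -22.3  81.6   6.9  91.6 -99.8] [-0.1 -0.5 -1. ] [-0.028 -0.44  -0.03 ]
```

View pics/p3.png

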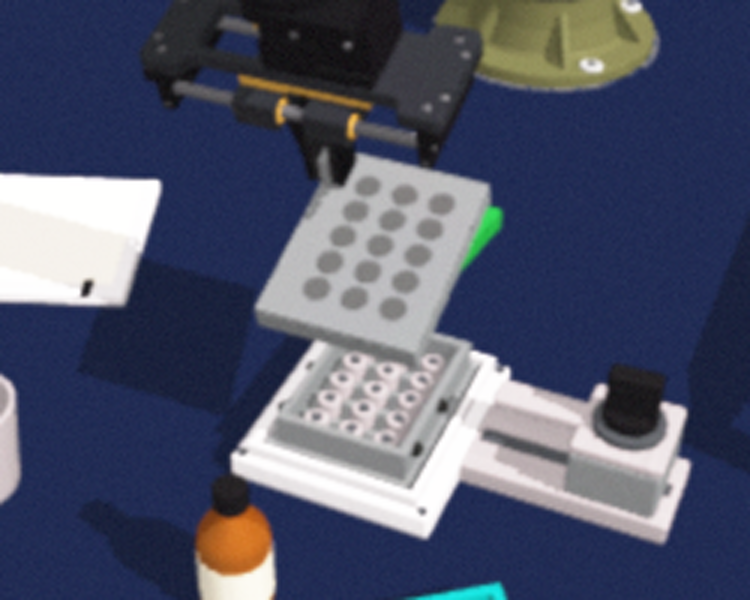

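The cover is off and the tray is seated. I level it, carry it to the pad, then lower it.

Emit:
{"api": "play_rows", "payload": {"steps": [[[0,0,0,0,0.05,0,0.0],[0,0,0,0,0.05,0,0.0],[0,0,0,0,0.05,0,0.0],[0,0,0,0,0.05,0,0.0],[0,0,0,0,0.05,0,0.0],[0,0,0,0,0.05,0,0.0],[-0.003,0.01,0,0,0,0,0.0],[-0.006,0.018,0,0,0,0,0.0],[-0.0085,0.026,0,0,0,0,0.0],[-0.0085,0.026,0,0,0,0,0.0],[-0.0085,0.026,0,0,0,0,0.0],[-0.0085,0.026,0,0,0,0,0.0]]]}}

```text
time_s: 17.9
tool_pos: [0.5332, -0.1048, 0.18]
tool_rot: [180.0, 0.1, 1.3]
force: [0.4, -0.3, -1.6]
grip_width: 0.0075
grasp_force: 55.0
```

Emit:
{"api": "play_rows", "payload": {"steps": [[[-0.0085,0.026,0,0,0,0,0.0],[-0.0085,0.026,0,0,0,0,0.0],[-0.0085,0.026,0,0,0,0,0.0],[-0.0085,0.026,0,0,0,0,0.0],[-0.0085,0.026,0,0,0,0,0.0],[-0.0085,0.026,0.008,0,0,0,0.0],[-0.0085,0.025,0.012,0,0,0,0.0],[-0.005,0.015,0.012,0,0,0,0.0],[0,0,0.012,0,0,0,0.0],[0,0,0.008,0,0,0,0.0],[0,0,0.002,0,0,0,0.0],[0,0,0,0,0,0,0.0]]]}}

```text
time_s: 19.1
tool_pos: [0.4744, -0.2986, 0.1254]
tool_rot: [-180.0, 0.0, 1.5]
force: [-0.0, 0.7, -0.3]
grip_width: 0.0076
grasp_force: 55.0
```

Emit:
{"api": "play_rows", "payload": {"steps": [[[0,0,0,0,0,0,0.0],[0,0,0,0,0,0,0.0],[0,0,0,0,0,0,0.0]]]}}

```text
time_s: 19.4
tool_pos: [0.4742, -0.3002, 0.1263]
tool_rot: [180.0, -0.0, 1.4]
force: [-0.4, 0.9, -1.3]
grip_width: 0.0078
grasp_force: 55.0
```

```bash
python3 - <<'E'
from h import *
o=get_obs();print(o["tool_pos"].round(4),o["tool_rot"].round(2),o["qpos"].round(1),o["force"].round(1),np.abs(o["joint_velocities"]).max())
r=read_camera("scene");f=r["frame"][:,:,::-1].copy()
c=o["tool_pos"]+Ro.from_euler("z",1.4,degrees=True).apply([.045,.046,0]);c[2]=o["tool_pos"][2]-.022
print("cover centre",c)
t=read_camera("top")
def dr(r,P,col):
    cv2.polylines(f,[proj(r,P).round().astype(int).reshape(-1,1,2)],True,col,1)
S=np.array([(1,1),(1,-1),(-1,-1),(-1,1)])
z=lambda q,n,h:np.c_[q@np.array(Ro.from_euler("z",n,degrees=True).as_matrix())[:2,:2].T,np.full(4,h)]
dr(r,z(S*[.067,.052],1.4,c[2]+.018)+[c[0],c[1],0],(0,0,255))
dr(r,z(S*.08,20.7,.012)+[.5168,-.2526,0],(0,200,0))
a=cv2.resize(f[120:320,140:390],(750,600),interpolation=cv2.INTER_CUBIC);cv2.imwrite("pics/fin.png",a)
E
```

```text
[ 0.4742 -0.3002  0.1263] [ 1.7996e+02 -5.0000e-02  1.3700e+00] [ 37.8  11.9  -9.1 102.7   2.1  65.5 -60.7] [-0.4  0.9 -1.3] 0.22276361201585054
cover centre [ 0.51804395 -0.25309143  0.10428094]
```

View pics/fin.png

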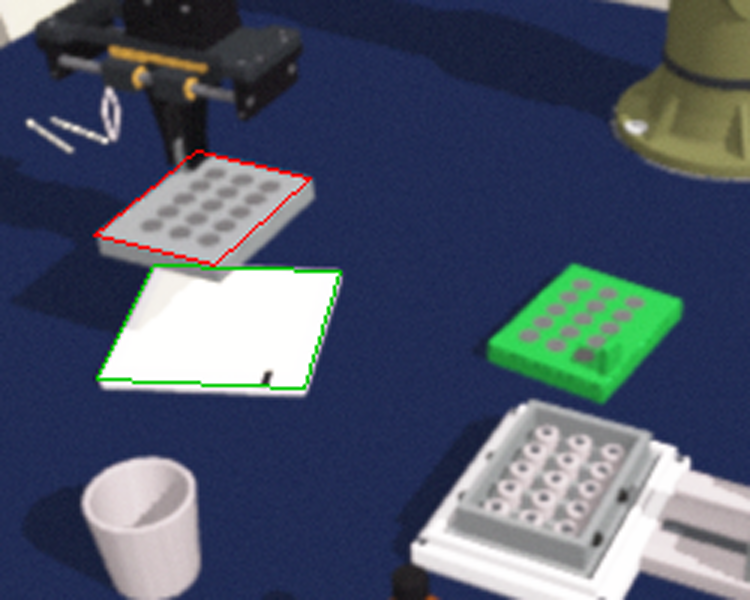

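The predicted cover and pad outlines match the picture. The cover is level and centred, about 92 mm above the pad, and the tray is in the rack.

```bash
python3 -c "
from cell import *
print(sign_off())"
```

```text
the job is handed in; nothing more can be done
None
```

The job is handed in: the knob is at its stop, the keeper is fully away, the cover is peeled and held level about 92 mm above the centre of the light pad, and the tray is still in the rack.

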